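Sweep the cut heel pieces off the cutting board into the tray

TASK

The heel pieces are cut: with the fingertips, sweep all four D-shaped rubber pieces across the white cutting board and over its end into the plain open tray standing there, not into the one with compartments. Only push them along the board, do not pick any of them up, and leave the die, the tin and the wax on the board and everything else on the bench where they stand.

Things in the scene. Friction and masses are not known exactly. Their poses are not given: they have to be found in the camera images.
- heel1: one of the four cut heel pieces: a stiff black rubber D, 48 mm across and 48 mm long, 9 mm thick, 20 to 45 g, lying flat on the cutting board at any angle. Origin at its centre, half-way up; its own x axis points from the straight edge (24 mm behind the origin) to the round side (radius 24 mm); z is up
- heel2: one of the four cut heel pieces: a stiff black rubber D, 48 mm across and 48 mm long, 9 mm thick, 20 to 45 g, lying flat on the cutting board at any angle. Origin at its centre, half-way up; its own x axis points from the straight edge (24 mm behind the origin) to the round side (radius 24 mm); z is up
- heel3: one of the four cut heel pieces: a stiff black rubber D, 48 mm across and 48 mm long, 9 mm thick, 20 to 45 g, lying flat on the cutting board at any angle. Origin at its centre, half-way up; its own x axis points from the straight edge (24 mm behind the origin) to the round side (radius 24 mm); z is up
- heel4: one of the four cut heel pieces: a stiff black rubber D, 48 mm across and 48 mm long, 9 mm thick, 20 to 45 g, lying flat on the cutting board at any angle. Origin at its centre, half-way up; its own x axis points from the straight edge (24 mm behind the origin) to the round side (radius 24 mm); z is up
- board: the white plastic cutting board, a fixed block 300 mm (its x) by 320 mm (its y), 40 mm thick, lying on the bench. Origin at the centre of its underside, so its top face is 40 mm above the origin. Its two long-way ends, at 160 mm along its y either way, each have a tray standing against them. The heel pieces lie in two rows, about 80 mm along -x and +x of its centre, two in each row; three things that must stay lie in the middle row between them
- catch_tray: the plain open tray of sheet steel, without compartments, empty: fixed, 320 mm (its x) by 130 mm (its y), 36 mm high outside, walls and floor 3 mm thick, its long side against one end of the cutting board (2 mm gap), its axes parallel to the board's; its rim is 4 mm lower than the board's top. It may stand at either end of the board. Origin at the centre of its underside
- sorter: the wooden tray with six compartments of tacks and eyelets, fixed, of the same outside size as the plain tray, at the opposite end of the board; nothing belongs in it. Origin at the centre of its underside
- die: bystander: the steel strike die that cut the heel pieces, a hollow D of strip steel 54 mm across, 32 mm high, standing in the middle row of the board. Origin at the centre of its underside
- tin: bystander: round aluminium tin with lid, 52 mm across, 46 mm high, standing in the middle row of the board. Origin at the centre of its underside
- wax: bystander: round brown cake of wax, 44 mm across, 24 mm high, standing in the middle row of the board. Origin at the centre of its underside
- last: bystander: green plastic shoe last, 260 mm long (its x), 86 mm wide, 105 mm high, on the bench to the left. Origin under its middle
- shoe: bystander: brown half-made shoe, 275 mm long (its x), 95 mm wide, 131 mm high, on the bench to the right. Origin under its middle
- mallet: bystander: mallet standing on one face of its pale cylindrical head (66 mm across, 90 mm high), its handle level at 45 mm height reaching 260 mm along its -x, on the bench to the right. Origin under the head's centre
- adhesive: bystander: closed amber jar, 66 mm across, 120 mm high, on the bench to the left. Origin at the centre of its underside
There are look-alikes about, which are no part of the job. What is shaped like the heel4 but orange is not meant.

How it is judged:
At the end, for the whole second after the job is handed in: All four heel pieces lie at rest in the plain tray, centres inside its walls and lower than the top of the board. Die, tin, wax, last, shoe, mallet and jar are within 25 mm of where they stood. No heel piece was ever raised over 20 mm above its place on the board (x of heel1 in the frame of catch_tray between -0.157 and 0.157 m and y of heel1 in the frame of catch_tray between -0.06 and 0.06 m and z of heel1 in the frame of catch_tray between 0 and 0.04 m and linear speed of each of heel1, heel2, heel3, heel4 below 0.02 m/s and x of heel2 in the frame of catch_tray between -0.157 and 0.157 m and y of heel2 in the frame of catch_tray between -0.06 and 0.06 m and z of heel2 in the frame of catch_tray between 0 and 0.04 m and x of heel3 in the frame of catch_tray between -0.157 and 0.157 m and y of heel3 in the frame of catch_tray between -0.06 and 0.06 m and z of heel3 in the frame of catch_tray between 0 and 0.04 m and x of heel4 in the frame of catch_tray between -0.157 and 0.157 m and y of heel4 in the frame of catch_tray between -0.06 and 0.06 m and z of heel4 in the frame of catch_tray between 0 and 0.04 m and distance of each of die, tin, wax, last, shoe, mallet, adhesive from where it was at the start of the episode below 0.025 m); the robot touches nothing.
It fails at once if a heel piece is picked up: its centre rises more than 20 mm above where it lay on the board (height (world z) of any of heel1, heel2, heel3, heel4 above 0.0645 m).
It fails at once if the die, the tin or the wax on the board is moved by more than 25 mm (distance of any of die, tin, wax from where it was at the start of the episode above 0.025 m).
It fails at once if the last, the shoe, the mallet or the jar on the bench is moved by more than 25 mm (distance of any of last, shoe, mallet, adhesive from where it was at the start of the episode above 0.025 m).
It also fails if it takes over 72 s, if anything falls off the work surface, if the arm or the gripper's body presses on something with over 40 N, if the wrist force passes 120 N, or if a joint passes its speed limit or range.

ROBOT

A 6-joint arm with a two-finger parallel gripper is mounted at the origin on the work surface. World frame = base frame: x ahead of the robot, y to its left, z up, the work surface at z = 0. Lengths are in m, angles in rad, forces in N, time in s.
With the tool pointing down it reaches from about 0.35 to 0.975 m from the base axis. Payload 4.9 kg.
Tool frame: the origin (TCP) lies midway between the tips of the shut fingers; the grasp point (between the pads) lies 19 mm behind it; x points along the fingers, z is the direction in which the jaws open and shut, and the axes are right-handed (so a half turn about x gives the same grasp; the last joint's range is limited). The gripper opens to 85 mm and grips with 20 to 120 N. Pads are 22 mm wide; open, the fingers measure 114 mm over their backs; the gripper's body (76 mm by 85 mm) begins 54 mm behind the grasp point. The pads swing forward as they close: fully open they stand 13 mm farther back than shut.
Start: joints at [1.066, 0.053, 1.613, -0, 1.476, -0.119], TCP at [0.235, 0.579, 0.231] pointing down, gripper open.
Joint ranges: [-3.01, 3.01], [-1.01, 2.22], [0.06, 2.58], [-1.02, 4.17], [0.09, 2.62], [-3.14, 3.14]. Speed limits (rad/s): [2.57, 2.57, 3.14, 3.14, 3.14, 3.14].

INTERFACE

Orientations are given as a unit quaternion [w, x, y, z].
In Python, from plant import state, cams, workorder, nets gives the robot as it stands.
- The arm moves only by the tool play_rows, never from a script. Its argument "motion" is a list of rows, each a list of 3 entries, a list of its own where there are three numbers: the closure, from -1 (fully open) to 1 (shut), then the shift along the world's x, y, z in m, then the turn about the world's z in rad. A call has 1 to 5 rows; each row is the pose to reach, as a shift and turn from the pose commanded when the call began; what a row does not reach only later rows make up. A row lasts 1/10 s, in which the tool goes at most 50 mm and 8.59 degrees, less where a joint would pass 70% of its speed; a pose out of reach is approached as far as the arm can. A call with a gripper value outside its range is refused whole. The fingers move at their own pace and stop on an object; the grip force is fixed at half the most. Time passes only in rows, so rows that repeat a pose let the fingers close. It gives the time, the measured TCP pose, the force and the opening at its end, in the units of the state.
- state(): the state, without advancing time (a new reading comes with each control period).
- cams.grab_frame(name): name is "scene" or "top"; returns (picture, depth): 480x640x3 uint8, red, green, blue; 480x640 float32, m along the optical axis (not along the pixel's ray), 0 where there is no reading.
- cams.camera_info(name): a dict with "K" (3x3 intrinsics, pixels), "k1" (the pictures are not rectified: a ray, as slopes to the right and down, at radius r is drawn at 1 + k1 r^2 times it, then the intrinsics apply), "rvec" (rotation vector, rad) and "tvec" (3), from world to camera coordinates, as OpenCV has them. Camera axes: x right, y down, z forward; pixel columns grow to the right and rows downward; lengths in m; the calibration is good to about 2 mm. A picture is of the moment at which its call begins. camera_info takes no time and is no camera call.
- workorder.job_done(): hands the job in, once; it reports no verdict.
Trained networks look in the newest picture that a camera, given by its name, has taken for a name from the list of things; names that differ only in an ending like _2 or _b are one class to them, and where a whole thing is asked for, a point or a joint stands for the part that bears it (a point fixed in the world has none). Each returns a list of dicts, best first, with "score" (0 to 1); they miss things now and then, are a little off and sometimes report something else, mostly with a low value. They report only what shows in the picture. A call takes as long as a camera call. They do not tell look-alikes from the thing itself.
- nets.recognise(camera, target): "at" ([x, y, z] in m, in world coordinates, good to about 4 mm: the middle of the surface that is visible of it).
- nets.landmark_of(camera, target): "at" ([x, y, z] in m, in world coordinates, good to about 4 mm: a listed point, or the origin of a listed thing).
The state is a dict: "time": time; "joint_pos": joint angles; "joint_vel": joint speeds; "joint_efforts": joint torques, N m; "tool_pos": TCP position; "tool_rot": TCP orientation; "contact_force": force on the tool from outside, world axes, zero at the start; "ft_torque": the same for the moment, N m; "gripper_width": opening from 0.0 (shut) to 1.0 (fully open).
Only numpy, scipy, OpenCV 4.12 (cv2) and the standard library are available. Lean on these libraries where they do the work, as an engineer would, in place of code of your own. Each camera call takes 0.05 s, during which the arm holds its last target.

## Working session

There is one attempt and no reset: what is moved stays moved. The work goes in short steps, Python scripts to look and compute and a tool call to move; the robot and the scene stay as the last step left them, time stands still between calls to the robot, and variables do not carry over. Pictures are saved under pics/ and viewed, and the job is handed in when it is done.

Besides the shell and the picture viewer there is one more tool, called by a JSON object that holds its "api" and its "payload". play_rows: Moves the arm, as the interface text tells. Its arguments: {"type":"object","properties":{"motion":{"type":"array","items":{"type":"array"}}},"required":["motion"]}

```bash
mkdir -p pics; ls; python3 - <<'E'
from plant import state,cams
import cv2
s=state(); print({k:s[k] for k in('time','tool_pos','tool_rot','gripper_width')})
for n in('scene','top'):
    p,d=cams.grab_frame(n); cv2.imwrite(f'pics/{n}0.png',p[:,:,::-1]); i=cams.camera_info(n); print(n,i)
    import numpy as np; np.save(f'pics/{n}0d.npy',d)
E
```

```text
pics
{'time': 0.0, 'tool_pos': array([0.23489967, 0.57851196, 0.23006514]), 'tool_rot': array([ 0.58595084, -0.39518062,  0.58722659,  0.39453622]), 'gripper_width': 1.0018614845513167}
scene {'K': array([[489.48564424,   0.        , 318.07761761],
       [  0.        , 489.48564424, 235.57918762],
       [  0.        ,   0.        ,   1.        ]]), 'k1': 0.010988920773303355, 'rvec': array([ 2.19813924,  1.23281374, -0.41791845]), 'tvec': array([-0.23778616, -0.27962366,  1.76946473])}
top {'K': array([[494.3903349 ,   0.        , 317.35264818],
       [  0.        , 494.3903349 , 236.6300214 ],
       [  0.        ,   0.        ,   1.        ]]), 'k1': -0.0625803813588914, 'rvec': array([ 2.18107917, -2.13398845,  0.09301017]), 'tvec': array([0.00218191, 0.47788836, 1.12095152])}
```

View pics/scene0.png

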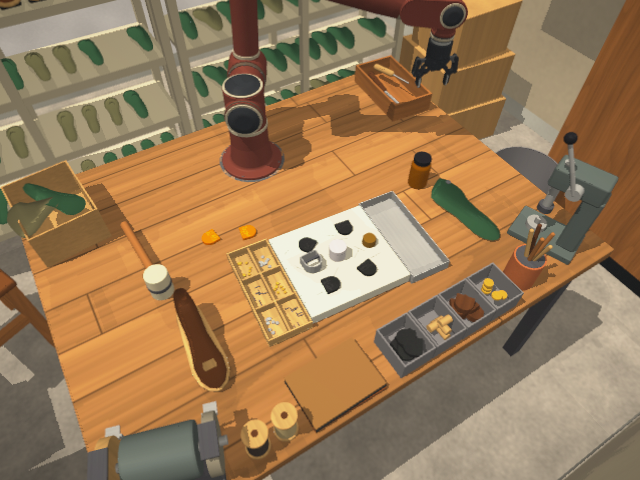

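View pics/top0.png

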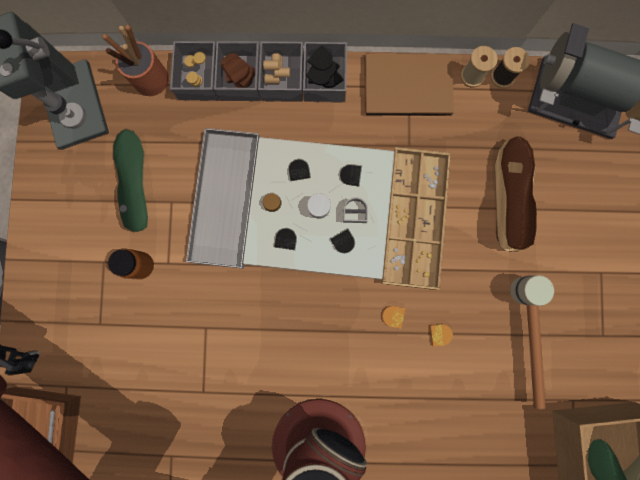

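The plain grey tray is on the left in the top view (about px 222,200), which is the world +y end. The compartment tray is at (417,218). The four black Ds are at (299,170), (350,175), (286,239) and (343,241). The two orange Ds, at (394,317) and (441,335), are the look-alikes and lie off the board.

```bash
cat > h.py <<'E'
import numpy as np,cv2
from plant import state,cams
def px2w(i,uv,z):
    uv=np.atleast_2d(np.array(uv,float)); K=i['K']
    xd=(uv-K[:2,2])/np.array([K[0,0],K[1,1]])
    x=xd.copy()
    for _ in range(20): x=xd/(1+i['k1']*(x**2).sum(1,keepdims=True))
    R=cv2.Rodrigues(np.array(i['rvec'],float))[0]; t=np.array(i['tvec'],float)
    c=-R.T@t; d=np.c_[x,np.ones(len(x))]@R
    return c+d*((z-c[2])/d[:,2:3])
def heels(p,i,x0=180,x1=400,y0=125,y1=290,thr=50):
    m=(p.max(2)<thr).astype(np.uint8); mm=np.zeros_like(m); mm[y0:y1,x0:x1]=m[y0:y1,x0:x1]
    n,l,s,c=cv2.connectedComponentsWithStats(mm)
    out=[]
    for k in range(1,n):
        if s[k,4]>60:
            ys,xs=np.where(l==k); w=px2w(i,np.c_[xs,ys],0.047); out.append((s[k,4],c[k].round(1),w.mean(0)[:2].round(4),w.min(0)[:2].round(3),w.max(0)[:2].round(3)))
    return out
E
python3 - <<'E'
from h import *
p=cv2.imread('pics/top0.png')[:,:,::-1]; i=cams.camera_info('top'); d=np.load('pics/top0d.npy')
for o in heels(p,i): print(*o)
print('board corners',px2w(i,[(257,137),(394,150),(382,279),(243,267)],.04).round(3).tolist())
print('tray corners',px2w(i,[(205,130),(258,135),(242,266),(187,261)],.036).round(3).tolist())
print('tin/die/wax',px2w(i,[(318,204)],.046+.04),px2w(i,[(355,210)],.072),px2w(i,[(272,202)],.064))
cv2.imwrite('pics/c0.png',cv2.resize(p[115:305,175:465,::-1],None,fx=2.7,fy=2.7,interpolation=cv2.INTER_CUBIC))
E
```

```text
323 [298.4 169.9] [0.6298 0.0596] [0.608 0.037] [0.653 0.081]
324 [350.4 174.6] [ 0.6208 -0.0607] [ 0.597 -0.083] [ 0.643 -0.037]
331 [285.2 238.8] [0.4689 0.0852] [0.448 0.063] [0.492 0.108]
331 [343.4 241.5] [ 0.4655 -0.0471] [ 0.442 -0.069] [ 0.492 -0.019]
board corners [[0.709, 0.16, 0.04], [0.683, -0.162, 0.04], [0.383, -0.136, 0.04], [0.403, 0.181, 0.04]]
tray corners [[0.726, 0.285, 0.036], [0.715, 0.158, 0.036], [0.405, 0.184, 0.036], [0.414, 0.312, 0.036]]
tin/die/wax [[0.54387858 0.01156392 0.086     ]] [[ 0.53436877 -0.07112902  0.072     ]] [[0.55027612 0.11621683 0.064     ]]
```

View pics/c0.png

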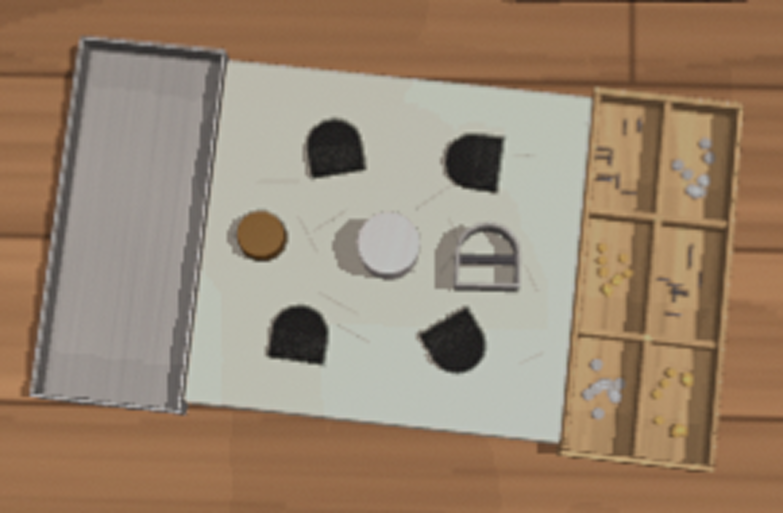

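```bash
python3 - <<'E'
from h import *
from scipy.spatial.transform import Rotation as R
s=state(); q=s['tool_rot']; M=R.from_quat(np.r_[q[1:],q[0]]).as_matrix(); print(M.round(3)); print(s['joint_pos'].round(3))
z=M[:,2]; a=np.arctan2(z[1],z[0]); b=np.deg2rad(-4.6)
print('turn options',[(np.mod(b-a+k*np.pi+np.pi,2*np.pi)-np.pi).round(3) for k in(0,1)])
E
```

```text
[[-0.001 -0.926  0.376]
 [-0.002  0.376  0.926]
 [-1.     0.    -0.002]]
[ 1.066  0.053  1.614 -0.     1.476 -0.119]
turn options [np.float64(-1.265), np.float64(1.876)]
```

{"api": "play_rows", "payload": {"motion": [[0.3, [0.026, -0.037, 0], -0.13], [0.3, [0.052, -0.074, 0], -0.26], [0.3, [0.078, -0.111, 0], -0.39], [0.3, [0.104, -0.148, 0], -0.52], [0.3, [0.13, -0.185, 0], -0.65]]}}

```text
time: 0.6
tool_pos: [0.3656, 0.3923, 0.2308]
tool_rot: [0.682, -0.185, 0.683, 0.185]
contact_force: [0.6, 0.8, -0.0]
gripper_width: 0.349
```

{"api": "play_rows", "payload": {"motion": [[0.3, [0.026, -0.037, 0], -0.13], [0.3, [0.052, -0.074, 0], -0.26], [0.3, [0.078, -0.111, 0], -0.39], [0.3, [0.104, -0.148, 0], -0.52], [0.3, [0.13, -0.185, 0], -0.615]]}}

```text
time: 1.1
tool_pos: [0.4957, 0.2073, 0.2309]
tool_rot: [0.706, 0.03, 0.707, -0.03]
contact_force: [0.3, 0.2, -0.1]
gripper_width: 0.352
```

{"api": "play_rows", "payload": {"motion": [[0.3, [0.026, -0.037, 0], 0], [0.3, [0.052, -0.074, -0.02], 0], [0.3, [0.078, -0.111, -0.05], 0], [0.3, [0.104, -0.148, -0.08], 0], [0.3, [0.131, -0.1965, -0.11], 0]]}}

```text
time: 1.6
tool_pos: [0.617, 0.0276, 0.1298]
tool_rot: [0.706, 0.028, 0.707, -0.028]
contact_force: [0.7, 0.6, -0.2]
gripper_width: 0.354
```

{"api": "play_rows", "payload": {"motion": [[0.3, [0, 0, 0], 0], [0.3, [0, 0, -0.02], 0], [0.3, [0, 0, -0.04], 0], [0.3, [0, 0, -0.055], 0], [0.3, [0, 0, -0.055], 0]]}}

```text
time: 2.1
tool_pos: [0.6146, 0.0295, 0.0739]
tool_rot: [0.705, 0.028, 0.708, -0.028]
contact_force: [-0.6, -0.2, -0.1]
gripper_width: 0.351
```

```bash
cat > look.py <<'E'
import sys
from h import *
n=sys.argv[1]; p,d=cams.grab_frame('top'); i=cams.camera_info('top')
for o in heels(p,i): print(*o)
cv2.imwrite(f'pics/{n}.png',cv2.resize(p[115:305,175:465,::-1],None,fx=2.7,fy=2.7,interpolation=cv2.INTER_CUBIC))
s=state(); print(s['time'],s['tool_pos'].round(4),s['contact_force'].round(1))
E
python3 look.py c1
```

```text
237 [304.8 170.6] [0.6282 0.0446] [ 0.616 -0.002] [0.649 0.079]
239 [348.9 174.9] [ 0.6201 -0.0572] [ 0.597 -0.08 ] [ 0.641 -0.039]
273 [343.9 241.9] [ 0.4647 -0.0483] [ 0.444 -0.069] [ 0.492 -0.019]
2.15 [0.6157 0.0294 0.0756] [ 0.8  0.2 -0.9]
```

View pics/c1.png

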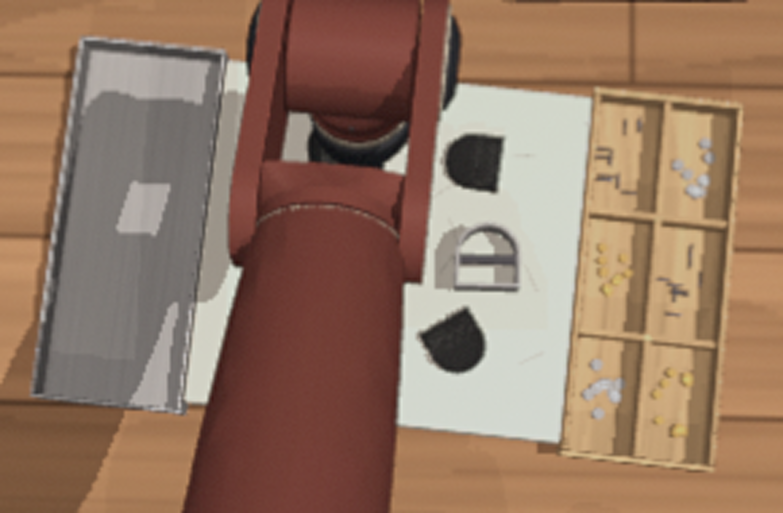

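{"api": "play_rows", "payload": {"motion": [[0.3, [0.011, -0.019, 0], 0], [0.3, [0.011, -0.019, -0.01], 0], [0.3, [0.011, -0.019, -0.02], 0], [0.3, [0.011, -0.019, -0.028], 0], [0.3, [0.011, -0.019, -0.028], 0]]}}

```text
time: 2.65
tool_pos: [0.6261, 0.0102, 0.0465]
tool_rot: [0.705, 0.028, 0.708, -0.028]
contact_force: [-0.2, 0.4, 0.1]
gripper_width: 0.348
```

{"api": "play_rows", "payload": {"motion": [[0.3, [0, 0, -0.002], 0], [0.3, [0, 0, -0.004], 0], [0.3, [0, 0, -0.004], 0]]}}

```text
time: 2.95
tool_pos: [0.6278, 0.0101, 0.0448]
tool_rot: [0.707, 0.028, 0.707, -0.028]
contact_force: [0.1, 0.6, 0.3]
gripper_width: 0.35
```

{"api": "play_rows", "payload": {"motion": [[0.3, [0, 0, -0.001], 0], [0.3, [0, 0, -0.002], 0], [0.3, [0, 0, -0.002], 0]]}}

```text
time: 3.25
tool_pos: [0.6278, 0.0099, 0.0427]
tool_rot: [0.707, 0.028, 0.707, -0.028]
contact_force: [-0.3, 0.2, 0.1]
gripper_width: 0.351
```

```bash
python3 - <<'E'
from h import *
s=state(); print(s['time'],s['tool_pos'].round(4),s['contact_force'].round(1))
p,d=cams.grab_frame('scene')
cv2.imwrite(f'pics/s1.png',cv2.resize(p[190:320,230:450,::-1],None,fx=3.6,fy=3.6,interpolation=cv2.INTER_CUBIC))
E
```

```text
3.25 [0.6278 0.0099 0.0427] [-0.3  0.2  0.1]
```

View pics/s1.png

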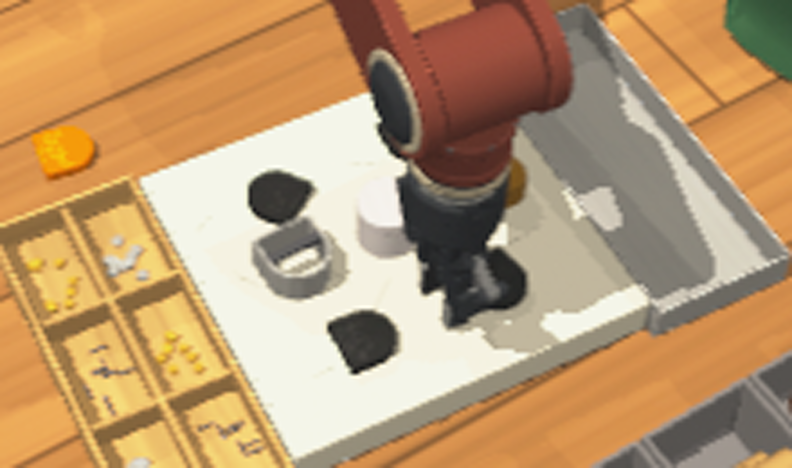

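{"api": "play_rows", "payload": {"motion": [[0.3, [0.001, 0.012, 0], 0], [0.3, [0.002, 0.024, 0], 0], [0.3, [0.003, 0.036, 0], 0], [0.3, [0.004, 0.048, 0], 0], [0.3, [0.005, 0.06, 0], 0]]}}

```text
time: 3.8
tool_pos: [0.6329, 0.0714, 0.0428]
tool_rot: [0.707, 0.028, 0.707, -0.028]
contact_force: [-0.6, 0.3, -0.3]
gripper_width: 0.353
```

```bash
cat > looks.py <<'E'
import sys
from h import *
p,d=cams.grab_frame('scene')
cv2.imwrite(f'pics/{sys.argv[1]}.png',cv2.resize(p[190:320,230:450,::-1],None,fx=3.6,fy=3.6,interpolation=cv2.INTER_CUBIC))
E
python3 looks.py s2
```

```text
(no output)
```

View pics/s2.png

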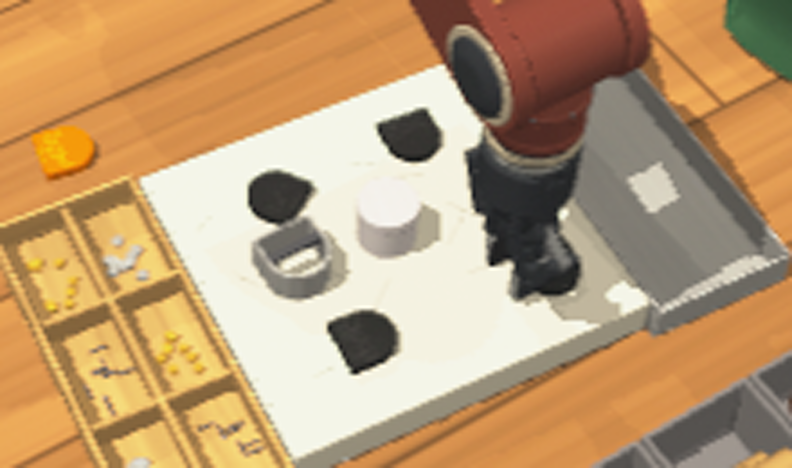

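The near-edge heel A (image 550,265) is moving with the fingers. I'll carry on over the edge.

{"api": "play_rows", "payload": {"motion": [[0.3, [0.001, 0.012, 0], 0], [0.3, [0.002, 0.024, 0], 0], [0.3, [0.003, 0.036, 0], 0], [0.3, [0.004, 0.048, 0], 0], [0.3, [0.005, 0.06, 0], 0]]}}

```text
time: 4.35
tool_pos: [0.6378, 0.1309, 0.0427]
tool_rot: [0.707, 0.028, 0.707, -0.028]
contact_force: [-0.3, -0.9, -0.2]
gripper_width: 0.356
```

{"api": "play_rows", "payload": {"motion": [[0.3, [0.001, 0.01, 0], 0], [0.3, [0.002, 0.02, 0], 0], [0.3, [0.003, 0.03, 0], 0], [0.3, [0.003, 0.038, 0], 0], [0.3, [0.003, 0.038, 0], 0]]}}

```text
time: 4.85
tool_pos: [0.6407, 0.169, 0.0427]
tool_rot: [0.707, 0.028, 0.707, -0.028]
contact_force: [-0.7, -1.6, -0.3]
gripper_width: 0.348
```

```bash
python3 looks.py s3
```

```text
(no output)
```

View pics/s3.png

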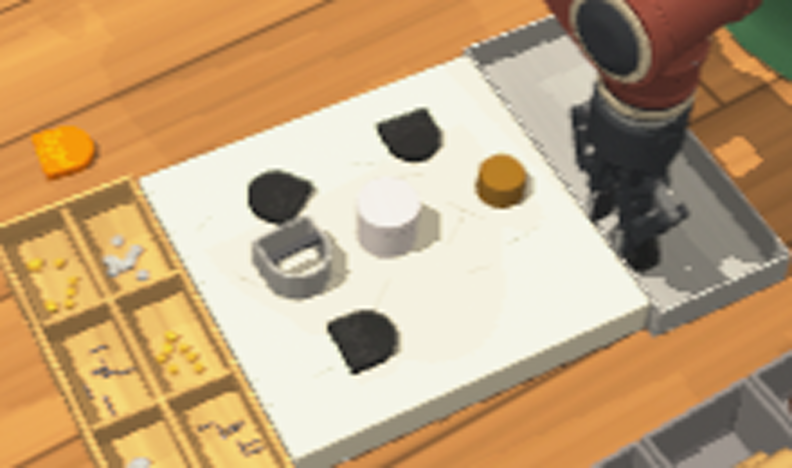

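{"api": "play_rows", "payload": {"motion": [[0.3, [0.001, 0.01, 0], 0], [0.3, [0.002, 0.02, 0], 0], [0.3, [0.002, 0.02, 0.02], 0], [0.3, [0.002, 0.02, 0.06], 0], [0.3, [-0.002, -0.02, 0.09], 0]]}}

```text
time: 5.4
tool_pos: [0.6394, 0.1515, 0.1346]
tool_rot: [0.707, 0.027, 0.706, -0.026]
contact_force: [0.8, 0.2, 1.0]
gripper_width: 0.348
```

```bash
python3 looks.py s4
```

```text
(no output)
```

View pics/s4.png

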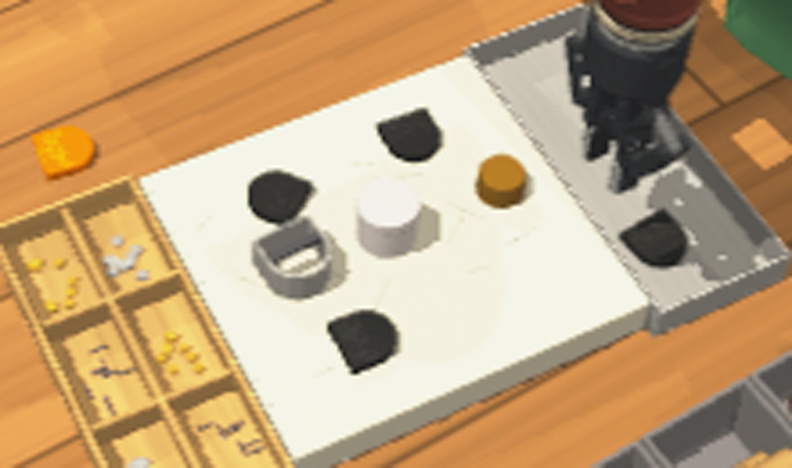

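{"api": "play_rows", "payload": {"motion": [[0.3, [-0.004, -0.045, 0], 0], [0.3, [-0.008, -0.09, 0], 0], [0.3, [-0.012, -0.135, 0], 0], [0.3, [-0.016, -0.18, 0], 0], [0.3, [-0.02, -0.225, 0], 0]]}}

```text
time: 5.95
tool_pos: [0.6187, -0.0783, 0.1328]
tool_rot: [0.707, 0.028, 0.706, -0.028]
contact_force: [0.4, -0.2, -0.0]
gripper_width: 0.35
```

{"api": "play_rows", "payload": {"motion": [[0.3, [-0.003, -0.033, 0], 0], [0.3, [-0.003, -0.033, -0.03], 0], [0.3, [-0.003, -0.033, -0.06], 0], [0.3, [-0.003, -0.033, -0.08], 0], [0.3, [-0.003, -0.033, -0.08], 0]]}}

```text
time: 6.45
tool_pos: [0.613, -0.109, 0.0485]
tool_rot: [0.704, 0.029, 0.709, -0.028]
contact_force: [0.3, 0.0, -0.4]
gripper_width: 0.352
```

```bash
python3 looks.py s5;python3 look.py c5
```

```text
193 [234.6 164. ] [0.6413 0.2085] [0.62  0.188] [0.66  0.231]
134 [368.5 170.3] [ 0.6317 -0.1022] [ 0.614 -0.154] [ 0.661 -0.069]
283 [284.4 238.1] [0.4705 0.0872] [0.448 0.065] [0.492 0.108]
6.55 [ 0.6159 -0.1097  0.0527] [-0.2 -0.2  1. ]
```

View pics/s5.png

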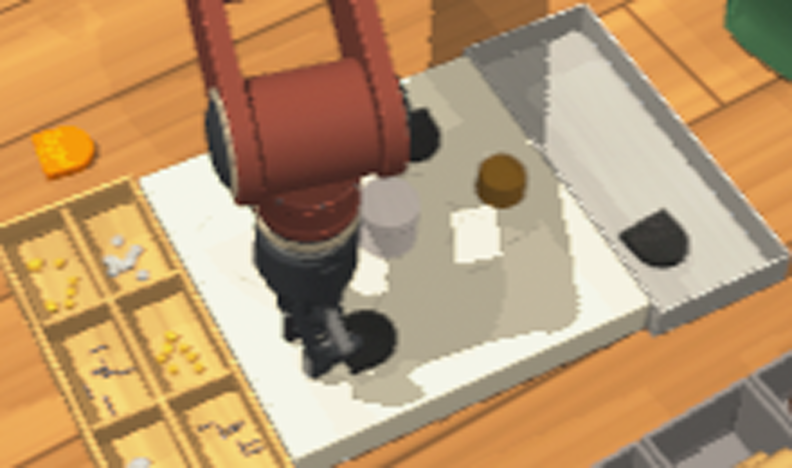

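{"api": "play_rows", "payload": {"motion": [[0.3, [0, 0, -0.005], 0], [0.3, [0, 0, -0.01], 0], [0.3, [0.001, 0.012, -0.01], 0], [0.3, [0.002, 0.024, -0.01], 0], [0.3, [0.003, 0.036, -0.01], 0]]}}

```text
time: 7.05
tool_pos: [0.6191, -0.0727, 0.0431]
tool_rot: [0.707, 0.028, 0.706, -0.028]
contact_force: [-1.2, 0.0, -0.0]
gripper_width: 0.351
```

{"api": "play_rows", "payload": {"motion": [[0.3, [0.001, 0.012, 0], 0], [0.3, [0.002, 0.024, 0], 0], [0.3, [0.003, 0.036, 0], 0], [0.3, [0.004, 0.048, 0], 0], [0.3, [0.005, 0.06, 0], 0]]}}

```text
time: 7.55
tool_pos: [0.6239, -0.0128, 0.0427]
tool_rot: [0.707, 0.028, 0.707, -0.028]
contact_force: [0.4, -0.9, 0.4]
gripper_width: 0.346
```

```bash
python3 looks.py s6;python3 look.py c6
```

```text
321 [234.2 165.5] [0.6377 0.2093] [0.617 0.188] [0.663 0.231]
176 [321.9 168.5] [0.634  0.0053] [ 0.622 -0.048] [0.651 0.044]
154 [347.5 242. ] [ 0.4645 -0.0566] [ 0.444 -0.069] [ 0.492 -0.046]
7.65 [ 0.6238 -0.0123  0.0426] [-0.2  0.1 -0.3]
```

View pics/s6.png

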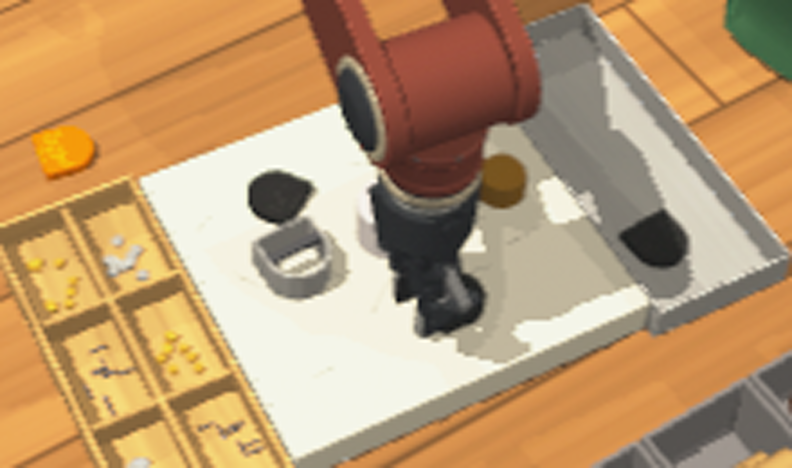

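Heel B (450,300) is travelling square against the fingers, and A (655,240) lies in the tray. I'll keep pushing B.

{"api": "play_rows", "payload": {"motion": [[0.3, [0.001, 0.012, 0], 0], [0.3, [0.002, 0.024, 0], 0], [0.3, [0.003, 0.036, 0], 0], [0.3, [0.004, 0.048, 0], 0], [0.3, [0.005, 0.06, 0], 0]]}}

```text
time: 8.15
tool_pos: [0.6289, 0.0472, 0.0426]
tool_rot: [0.707, 0.028, 0.707, -0.028]
contact_force: [1.0, -0.3, -0.6]
gripper_width: 0.35
```

{"api": "play_rows", "payload": {"motion": [[0.3, [0.001, 0.012, 0], 0], [0.3, [0.002, 0.024, 0], 0], [0.3, [0.003, 0.036, 0], 0], [0.3, [0.004, 0.048, 0], 0], [0.3, [0.005, 0.06, 0], 0]]}}

```text
time: 8.65
tool_pos: [0.6339, 0.1071, 0.0427]
tool_rot: [0.707, 0.028, 0.707, -0.028]
contact_force: [-0.6, -0.0, 0.8]
gripper_width: 0.347
```

{"api": "play_rows", "payload": {"motion": [[0.3, [0.001, 0.012, 0], 0], [0.3, [0.002, 0.024, 0], 0], [0.3, [0.003, 0.036, 0], 0], [0.3, [0.004, 0.048, 0], 0], [0.3, [0.004, 0.06, 0], 0]]}}

```text
time: 9.15
tool_pos: [0.6379, 0.1671, 0.0427]
tool_rot: [0.707, 0.028, 0.707, -0.028]
contact_force: [0.4, -0.4, -0.7]
gripper_width: 0.35
```

```bash
python3 looks.py s7
```

```text
(no output)
```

View pics/s7.png

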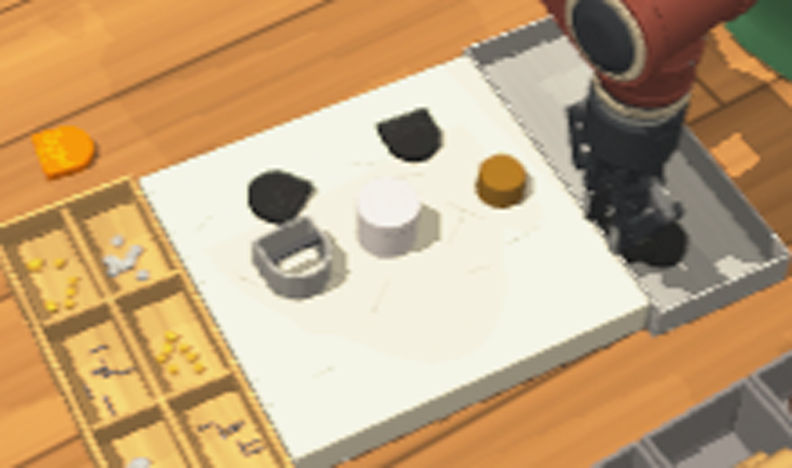

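{"api": "play_rows", "payload": {"motion": [[0.3, [0.001, 0.01, 0], 0], [0.3, [0.002, 0.02, 0], 0], [0.3, [0.002, 0.02, 0.02], 0], [0.3, [0.002, 0.02, 0.06], 0], [0.3, [-0.002, -0.02, 0.09], 0]]}}

```text
time: 9.7
tool_pos: [0.6364, 0.1494, 0.1345]
tool_rot: [0.707, 0.027, 0.706, -0.026]
contact_force: [0.4, -1.4, -0.5]
gripper_width: 0.35
```

{"api": "play_rows", "payload": {"motion": [[0.3, [-0.036, -0.022, 0], 0], [0.3, [-0.072, -0.044, 0], 0], [0.3, [-0.108, -0.066, 0], 0], [0.3, [-0.144, -0.088, 0], 0], [0.3, [-0.172, -0.11, 0], 0]]}}

```text
time: 10.2
tool_pos: [0.462, 0.0358, 0.1323]
tool_rot: [0.706, 0.028, 0.707, -0.028]
contact_force: [0.6, -0.1, 0.5]
gripper_width: 0.349
```

```bash
python3 looks.py s8; python3 look.py c8
```

```text
468 [238.5 166.2] [0.6361 0.1992] [0.611 0.168] [0.66  0.231]
367 [343.1 238. ] [ 0.4736 -0.0465] [ 0.444 -0.069] [ 0.54  -0.028]
127 [297.1 250.6] [0.4426 0.0574] [0.424 0.017] [0.455 0.108]
10.3 [0.461  0.035  0.1317] [ 0.6 -0.8  0.7]
```

View pics/s8.png

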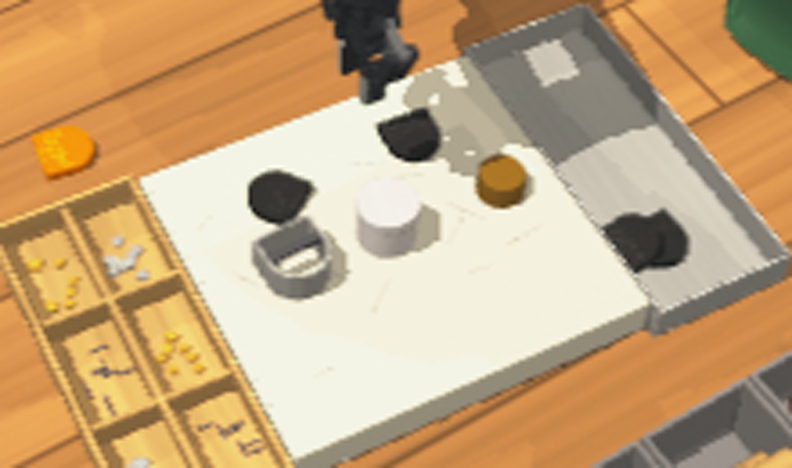

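View pics/c8.png

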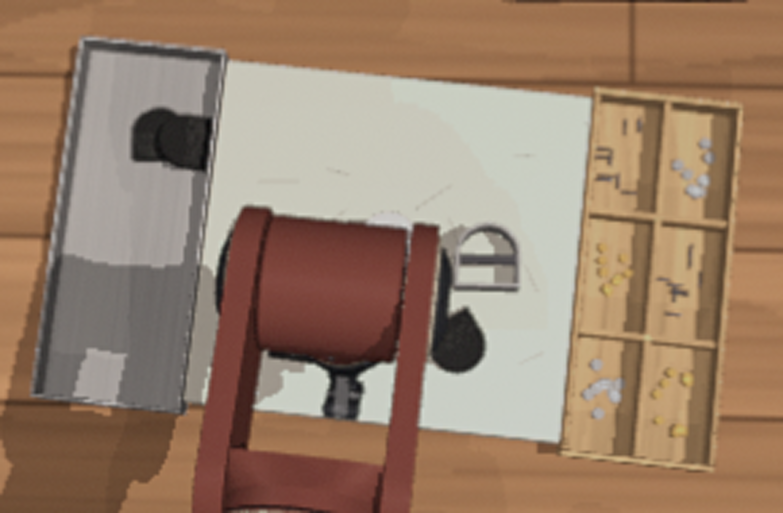

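{"api": "play_rows", "payload": {"motion": [[0.3, [0.003, 0.002, -0.03], 0], [0.3, [0.003, 0.002, -0.06], 0], [0.3, [0.003, 0.002, -0.08], 0], [0.3, [0.003, 0.002, -0.088], 0], [0.3, [0.003, 0.002, -0.088], 0]]}}

```text
time: 10.8
tool_pos: [0.4664, 0.0385, 0.0436]
tool_rot: [0.706, 0.028, 0.707, -0.028]
contact_force: [-0.8, 0.1, 0.7]
gripper_width: 0.351
```

```bash
python3 looks.py s9; python3 look.py c9
python3 - <<'E'
from h import *
# heights of the pile in the tray
p,d=cams.grab_frame('top'); i=cams.camera_info('top'); R=cv2.Rodrigues(i['rvec'])[0]
for y in (160,165,170):
    r=[]
    for x in range(222,262,3):
        # depth along the optical axis -> world z
        a=px2w(i,[(x,y)],0.)[0]; c=-R.T@i['tvec']; t=d[y,x]/((R@(a-c))[2]); w=c+t*(a-c); r.append((round(w[1],3),round(w[2],3)))
    print(y,r)
E
```

```text
469 [238.5 166.2] [0.6361 0.1992] [0.611 0.168] [0.66  0.231]
365 [342.3 239.2] [ 0.4708 -0.0446] [ 0.444 -0.069] [ 0.528 -0.021]
124 [296.8 249.6] [0.4448 0.0581] [0.426 0.01 ] [0.457 0.11 ]
10.9 [0.468  0.0383 0.0457] [-0.2  0.5  1.3]
160 [(np.float64(0.249), np.float64(0.001)), (np.float64(0.239), np.float64(0.012)), (np.float64(0.232), np.float64(0.011)), (np.float64(0.224), np.float64(0.016)), (np.float64(0.217), np.float64(0.011)), (np.float64(0.207), np.float64(0.025)), (np.float64(0.2), np.float64(0.026)), (np.float64(0.193), np.float64(0.026)), (np.float64(0.187), np.float64(0.018)), (np.float64(0.181), np.float64(0.015)), (np.float64(0.174), np.float64(0.012)), (np.float64(0.164), np.float64(0.03)), (np.float64(0.155), np.float64(0.042)), (np.float64(0.148), np.float64(0.04))]
165 [(np.float64(0.247), np.float64(0.005)), (np.float64(0.239), np.float64(0.01)), (np.float64(0.231), np.float64(0.011)), (np.float64(0.224), np.float64(0.011)), (np.float64(0.213), np.float64(0.03)), (np.float64(0.207), np.float64(0.026)), (np.float64(0.2), np.float64(0.024)), (np.float64(0.194), np.float64(0.02)), (np.float64(0.187), np.float64(0.019)), (np.float64(0.18), np.float64(0.017)), (np.float64(-0.011), np.float64(1.165)), (np.float64(0.162), np.float64(0.04)), (np.float64(0.155), np.float64(0.038)), (np.float64(0.148), np.float64(0.037))]
170 [(np.float64(0.249), np.float64(-0.003)), (np.float64(0.238), np.float64(0.013)), (np.float64(0.23), np.float64(0.013)), (np.float64(0.223), np.float64(0.015)), (np.float64(0.215), np.float64(0.018)), (np.float64(0.206), np.float64(0.03)), (np.float64(0.199), np.float64(0.028)), (np.float64(0.193), np.float64(0.022)), (np.float64(0.186), np.float64(0.02)), (np.float64(0.179), np.float64(0.019)), (np.float64(0.173), np.float64(0.013)), (np.float64(0.161), np.float64(0.045)), (np.float64(0.155), np.float64(0.036)), (np.float64(0.147), np.float64(0.042))]
```

View pics/s9.png

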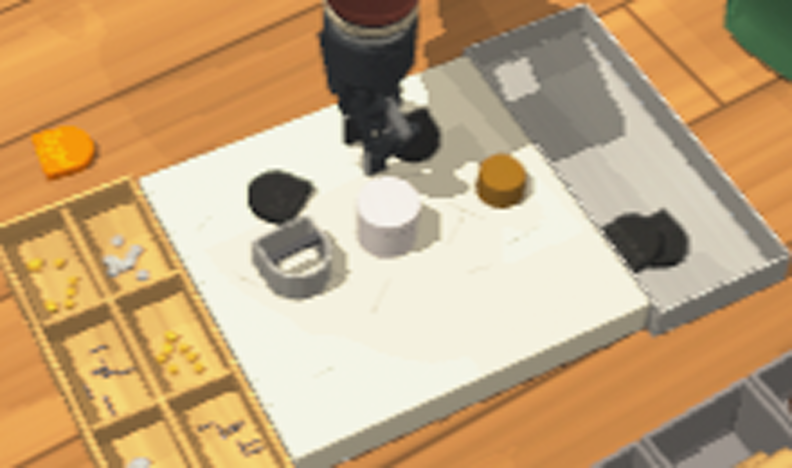

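{"api": "play_rows", "payload": {"motion": [[0.3, [0.001, 0.012, -0.002], 0], [0.3, [0.002, 0.024, -0.002], 0], [0.3, [0.003, 0.036, -0.002], 0], [0.3, [0.003, 0.048, -0.002], 0], [0.3, [0.004, 0.06, -0.002], 0]]}}

```text
time: 11.45
tool_pos: [0.4708, 0.0995, 0.0427]
tool_rot: [0.707, 0.028, 0.707, -0.028]
contact_force: [0.9, -1.2, 0.1]
gripper_width: 0.35
```

```bash
python3 looks.py s10
```

```text
(no output)
```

View pics/s10.png

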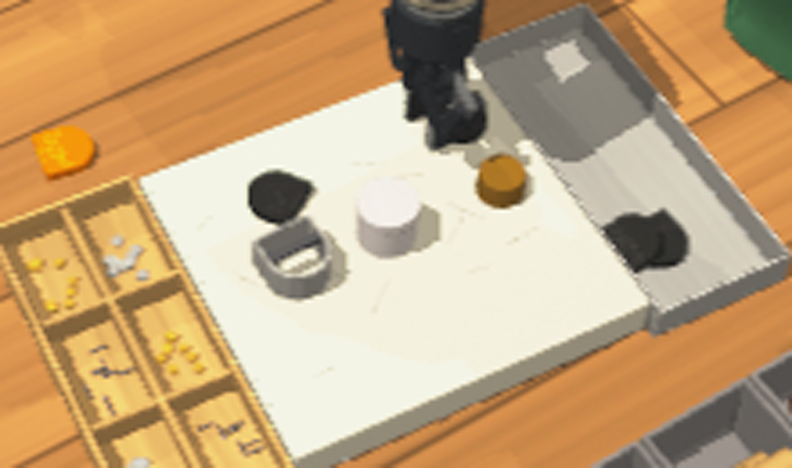

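{"api": "play_rows", "payload": {"motion": [[0.3, [0.001, 0.012, 0], 0], [0.3, [0.002, 0.024, 0], 0], [0.3, [0.003, 0.036, 0], 0], [0.3, [0.003, 0.048, 0], 0], [0.3, [0.004, 0.06, 0], 0]]}}

```text
time: 12.0
tool_pos: [0.4748, 0.1592, 0.0425]
tool_rot: [0.706, 0.028, 0.707, -0.028]
contact_force: [0.4, 0.3, 0.4]
gripper_width: 0.347
```

{"api": "play_rows", "payload": {"motion": [[0.3, [0.001, 0.012, 0], 0], [0.3, [0.002, 0.024, 0], 0], [0.3, [0.003, 0.036, 0], 0], [0.3, [0.003, 0.044, 0], 0], [0.3, [0.003, 0.044, 0.02], 0]]}}

```text
time: 12.5
tool_pos: [0.4753, 0.2026, 0.0599]
tool_rot: [0.704, 0.027, 0.709, -0.029]
contact_force: [-0.2, -0.9, -0.2]
gripper_width: 0.351
```

{"api": "play_rows", "payload": {"motion": [[0.3, [0, 0, 0.035], 0], [0.3, [-0.002, -0.02, 0.07], 0], [0.3, [-0.005, -0.06, 0.07], 0], [0.3, [-0.009, -0.105, 0.07], 0], [0.3, [-0.012, -0.15, 0.07], 0]]}}

```text
time: 13.0
tool_pos: [0.4657, 0.0512, 0.1332]
tool_rot: [0.707, 0.028, 0.706, -0.028]
contact_force: [0.7, 0.6, -0.4]
gripper_width: 0.346
```

```bash
python3 looks.py s11; python3 look.py c11
```

```text
476 [238.7 166.2] [0.6362 0.1988] [0.611 0.168] [0.66  0.231]
89 [330.3 220.8] [ 0.5123 -0.0165] [ 0.473 -0.02 ] [ 0.551 -0.012]
345 [224.1 230.2] [0.4858 0.2262] [0.463 0.203] [0.509 0.251]
308 [343.6 241.6] [ 0.4653 -0.0477] [ 0.444 -0.069] [ 0.492 -0.019]
104 [297.4 248.9] [0.4465 0.0568] [0.43  0.031] [0.46 0.09]
13.1 [0.4657 0.0484 0.1328] [0.6 0.4 0.3]
```

View pics/s11.png

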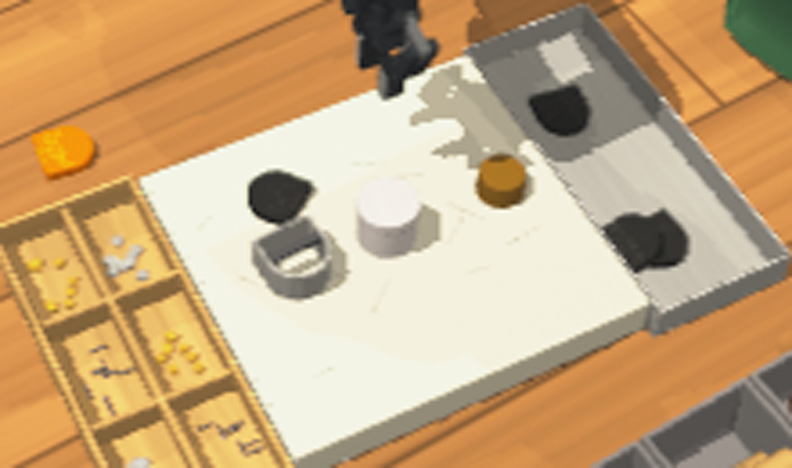

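{"api": "play_rows", "payload": {"motion": [[0.3, [-0.002, -0.045, 0], 0], [0.3, [-0.004, -0.09, 0], 0], [0.3, [-0.006, -0.135, 0], 0], [0.3, [-0.006, -0.144, -0.02], 0], [0.3, [-0.006, -0.144, -0.05], 0]]}}

```text
time: 13.6
tool_pos: [0.4621, -0.0938, 0.0845]
tool_rot: [0.708, 0.029, 0.705, -0.03]
contact_force: [0.1, 0.5, 0.5]
gripper_width: 0.353
```

```bash
python3 looks.py s12; python3 look.py c12
```

```text
467 [238.5 166. ] [0.6366 0.1991] [0.611 0.168] [0.66  0.231]
89 [341.6 214.9] [ 0.5266 -0.0421] [ 0.492 -0.058] [ 0.561 -0.032]
282 [224.2 230. ] [0.4862 0.2259] [0.464 0.205] [0.507 0.251]
177 [355.8 251.4] [ 0.4435 -0.0757] [ 0.417 -0.117] [ 0.467 -0.044]
13.7 [ 0.4568 -0.0905  0.0785] [-1.   0.  -0.6]
```

View pics/s12.png

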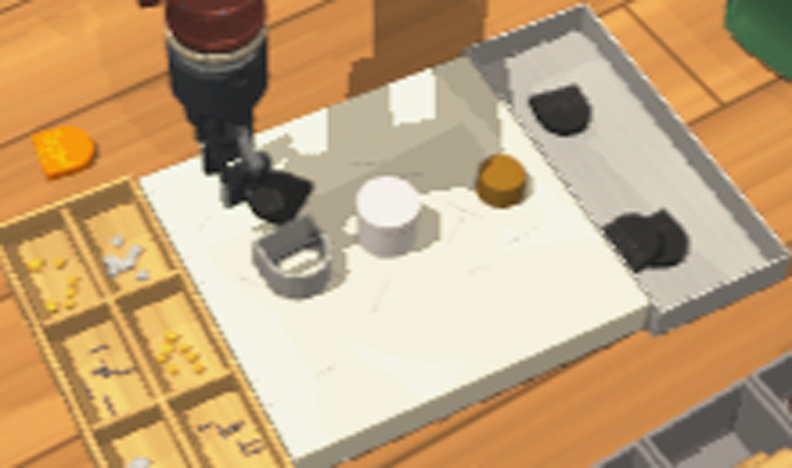

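{"api": "play_rows", "payload": {"motion": [[0.3, [0, -0.003, 0], 0], [0.3, [0, -0.003, -0.015], 0], [0.3, [0, -0.003, -0.03], 0], [0.3, [0, -0.003, -0.036], 0], [0.3, [0, -0.003, -0.036], 0]]}}

```text
time: 14.2
tool_pos: [0.4601, -0.0944, 0.0469]
tool_rot: [0.707, 0.028, 0.707, -0.028]
contact_force: [0.1, 0.5, -0.2]
gripper_width: 0.349
```

```bash
python3 looks.py s13; python3 look.py c13
```

```text
472 [238.5 166.1] [0.6363 0.1991] [0.611 0.168] [0.66  0.231]
84 [342.9 216.2] [ 0.5237 -0.0451] [ 0.489 -0.061] [ 0.557 -0.034]
276 [224.2 230. ] [0.4862 0.226 ] [0.464 0.205] [0.507 0.251]
150 [356.1 251.4] [ 0.4436 -0.0764] [ 0.42  -0.112] [ 0.469 -0.049]
14.3 [ 0.4607 -0.0948  0.0478] [-0.1 -0.3  0. ]
```

View pics/s13.png

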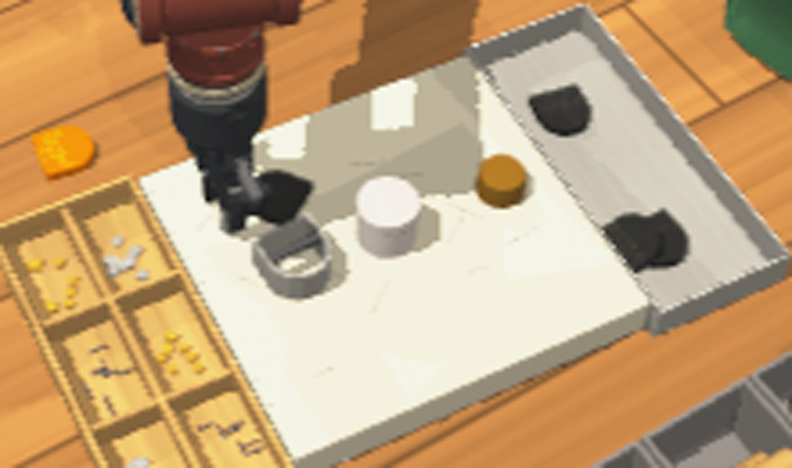

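{"api": "play_rows", "payload": {"motion": [[0.3, [0, 0, -0.0045], 0], [0.3, [0.001, 0.01, -0.0045], 0], [0.3, [0.001, 0.02, -0.0045], 0], [0.3, [0.002, 0.03, -0.0045], 0], [0.3, [0.002, 0.04, -0.0045], 0]]}}

```text
time: 14.8
tool_pos: [0.462, -0.0538, 0.0422]
tool_rot: [0.707, 0.028, 0.706, -0.028]
contact_force: [0.0, -0.5, -0.5]
gripper_width: 0.349
```

```bash
python3 looks.py s14; python3 look.py c14
```

```text
469 [238.5 166.2] [0.6362 0.199 ] [0.611 0.168] [0.66  0.231]
280 [224.2 230.1] [0.4861 0.2259] [0.464 0.205] [0.507 0.251]
140 [335.8 251.3] [ 0.4429 -0.0303] [ 0.421 -0.065] [ 0.468 -0.001]
14.9 [ 0.4617 -0.0534  0.042 ] [ 0.3  0.3 -0.7]
```

View pics/s14.png

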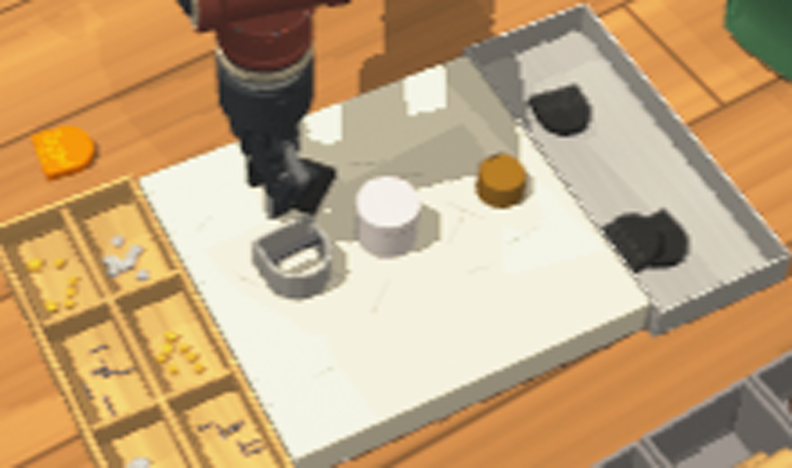

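{"api": "play_rows", "payload": {"motion": [[0.3, [0, 0.01, 0], 0], [0.3, [0, 0.02, 0], 0], [0.3, [0, 0.03, 0], 0], [0.3, [0, 0.04, 0], 0], [0.3, [0, 0.05, 0], 0]]}}

```text
time: 15.4
tool_pos: [0.4618, -0.0039, 0.0421]
tool_rot: [0.707, 0.028, 0.707, -0.028]
contact_force: [0.2, -0.6, -0.3]
gripper_width: 0.352
```

```bash
python3 looks.py s15; python3 look.py c15
```

```text
478 [238.6 166.1] [0.6363 0.1989] [0.611 0.168] [0.66  0.231]
328 [224.4 230.3] [0.4855 0.2255] [0.463 0.203] [0.509 0.251]
103 [318.6 253.5] [0.4371 0.0085] [ 0.42  -0.031] [0.451 0.044]
15.5 [ 0.4617 -0.0036  0.042 ] [-0.3 -0.2  0.2]
```

View pics/s15.png

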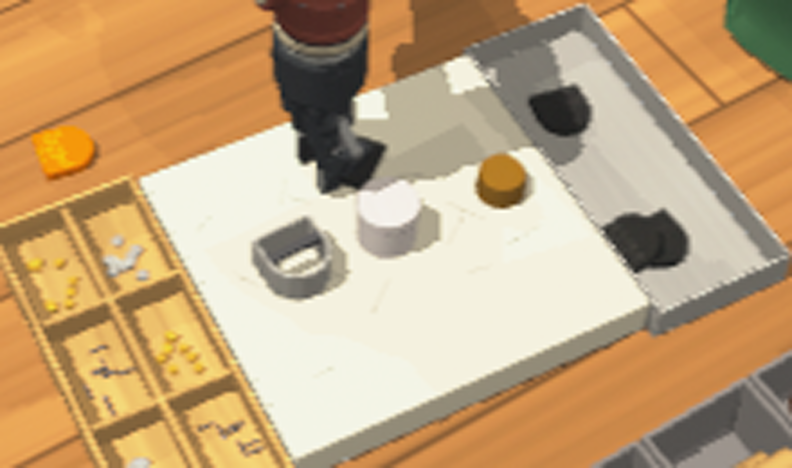

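{"api": "play_rows", "payload": {"motion": [[0.3, [0, 0.012, 0], 0], [0.3, [0, 0.024, 0], 0], [0.3, [0, 0.036, 0], 0], [0.3, [0, 0.048, 0], 0], [0.3, [0, 0.06, 0], 0]]}}

```text
time: 16.0
tool_pos: [0.4618, 0.0563, 0.0421]
tool_rot: [0.707, 0.028, 0.707, -0.028]
contact_force: [0.4, 0.1, 0.6]
gripper_width: 0.353
```

{"api": "play_rows", "payload": {"motion": [[0.3, [0.001, 0.012, 0], 0], [0.3, [0.002, 0.024, 0], 0], [0.3, [0.003, 0.036, 0], 0], [0.3, [0.003, 0.048, 0], 0], [0.3, [0.004, 0.06, 0], 0]]}}

```text
time: 16.5
tool_pos: [0.4658, 0.1162, 0.042]
tool_rot: [0.706, 0.028, 0.707, -0.028]
contact_force: [-0.1, 0.1, -0.7]
gripper_width: 0.349
```

```bash
python3 looks.py s16; python3 look.py c16
```

```text
481 [238.7 166.2] [0.6363 0.1987] [0.611 0.168] [0.66  0.231]
106 [288.9 222.1] [0.5075 0.078 ] [0.473 0.072] [0.542 0.086]
131 [266.9 252.1] [0.4377 0.126 ] [0.411 0.11 ] [0.456 0.154]
16.6 [0.4659 0.1165 0.0421] [-0.  -0.  -0.2]
```

View pics/s16.png

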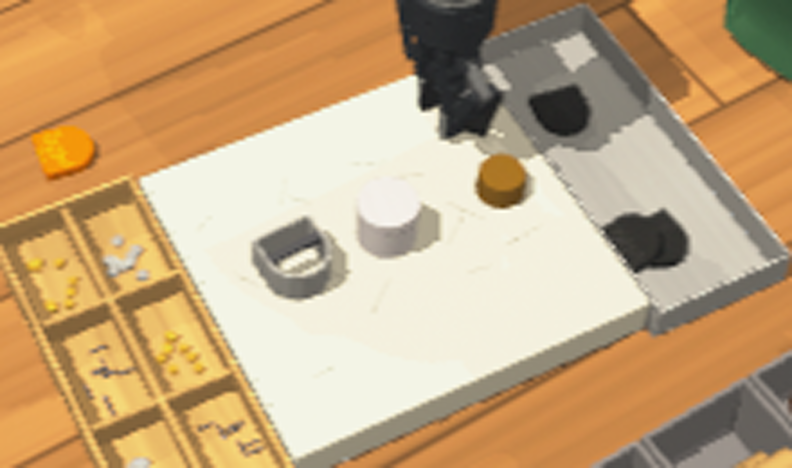

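Heel D (475,110) is nearly at the edge and clear of the wax. One more push takes it over, then I'll lift the fingers.

{"api": "play_rows", "payload": {"motion": [[0.3, [0.001, 0.012, 0], 0], [0.3, [0.002, 0.024, 0], 0], [0.3, [0.003, 0.036, 0], 0], [0.3, [0.003, 0.048, 0], 0], [0.3, [0.004, 0.06, 0], 0]]}}

```text
time: 17.1
tool_pos: [0.4698, 0.1763, 0.042]
tool_rot: [0.707, 0.028, 0.707, -0.028]
contact_force: [-0.4, -0.1, -0.1]
gripper_width: 0.352
```

{"api": "play_rows", "payload": {"motion": [[0.3, [0.001, 0.01, 0], 0], [0.3, [0.001, 0.02, 0], 0], [0.3, [0.002, 0.03, 0], 0], [0.3, [0.002, 0.03, 0.02], 0], [0.3, [0.002, 0.03, 0.05], 0]]}}

```text
time: 17.6
tool_pos: [0.4699, 0.2053, 0.0903]
tool_rot: [0.705, 0.028, 0.708, -0.029]
contact_force: [0.7, 0.5, 1.2]
gripper_width: 0.346
```

{"api": "play_rows", "payload": {"motion": [[0.3, [0, -0.03, 0.03], 0], [0.3, [-0.01, -0.075, 0.06], 0], [0.3, [-0.03, -0.12, 0.08], 0], [0.3, [-0.06, -0.15, 0.1], 0], [0.3, [-0.09, -0.18, 0.1], 0]]}}

```text
time: 18.1
tool_pos: [0.3827, 0.024, 0.1956]
tool_rot: [0.709, 0.028, 0.704, -0.028]
contact_force: [0.0, -1.7, 0.9]
gripper_width: 0.345
```

```bash
python3 looks.py s17; python3 look.py c17
```

```text
464 [238.5 166. ] [0.6365 0.1991] [0.611 0.168] [0.66  0.231]
557 [229.  234.1] [0.477  0.2144] [0.445 0.182] [0.507 0.251]
69 [257.  267.1] [0.403  0.1475] [0.369 0.139] [0.44  0.152]
78 [348.  277.6] [ 0.384  -0.0591] [ 0.358 -0.063] [ 0.417 -0.053]
18.2 [0.3803 0.0229 0.1932] [0.5 0.  0.2]
```

View pics/s17.png

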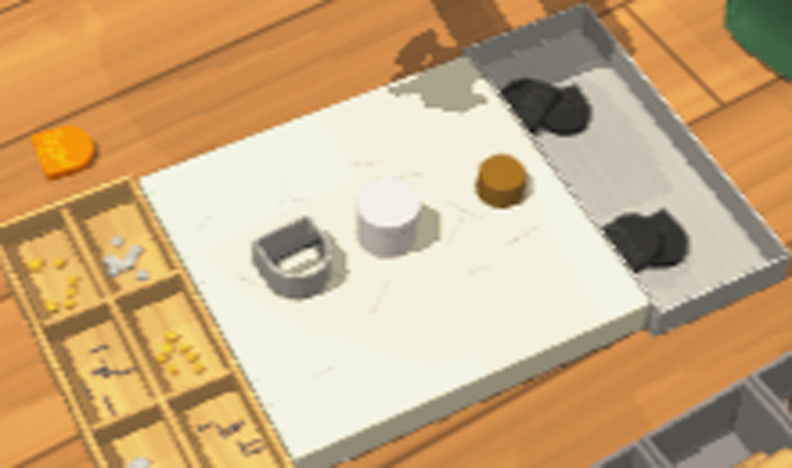

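View pics/c17.png

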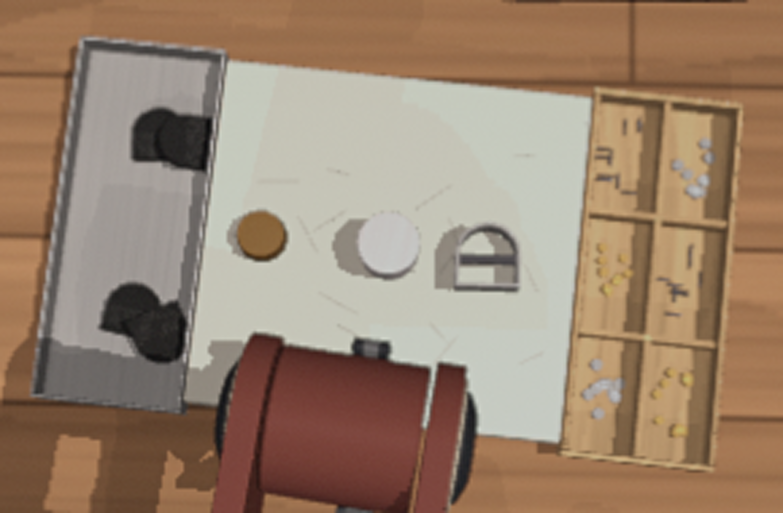

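```bash
python3 - <<'E'
from h import *
from plant import nets
p,d=cams.grab_frame('top'); i=cams.camera_info('top'); R=cv2.Rodrigues(i['rvec'])[0]; c=-R.T@i['tvec']
def W(x,y):
    a=px2w(i,[(x,y)],0.)[0]; t=d[y,x]/((R@(a-c))[2]); return c+t*(a-c)
T=px2w(i,[(205,130),(258,135),(242,266),(187,261)],.036).mean(0); th=-.082
ex=np.array([np.cos(th),np.sin(th)]); ey=np.array([-np.sin(th),np.cos(th)])
loc=lambda w:(round(float((w[:2]-T[:2])@ex),3),round(float((w[:2]-T[:2])@ey),3),round(float(w[2]),3))
print('tray',T)
print('D',loc(W(234,238)),'B',loc(W(243,167)),'A',loc(W(231,165)),'C',loc(W(222,229)))
for y in (234,238,243): print([loc(W(x,y))[1:] for x in range(222,252,3)])
for t in('heel1',): print([(loc(np.array(r['at'])),round(r['score'],2)) for r in nets.landmark_of('top',t)])
p0=cv2.imread('pics/top0.png')[:,:,::-1].astype(int); df=np.abs(p0-p).max(2)
print('tin/die/wax',[px2w(i,[u],z).round(3).tolist() for u,z in(((318,204),.086),((355,210),.072),((272,202),.064))])
cv2.imwrite('pics/top18.png',p[:,:,::-1])
cv2.imwrite('pics/t18.png',cv2.resize(p[125:275,180:270,::-1],None,fx=4,fy=4,interpolation=cv2.INTER_CUBIC))
E
```

```text
tray [0.56500001 0.23467778 0.036     ]
D (-0.091, -0.034, 0.015) B (0.079, -0.036, 0.023) A (0.083, -0.004, 0.014) C (-0.073, -0.002, 0.014)
[(-0.007, 0.026), (-0.014, 0.027), (-0.02, 0.021), (-0.027, 0.021), (-0.033, 0.02), (-0.039, 0.014), (-0.046, 0.015), (-0.054, 0.018), (-0.062, 0.025), (-0.072, 0.041)]
[(-0.005, 0.015), (-0.014, 0.024), (-0.022, 0.026), (-0.028, 0.022), (-0.034, 0.015), (-0.041, 0.018), (-0.048, 0.016), (-0.054, 0.013), (-0.067, 0.043), (-0.073, 0.042)]
[(-0.004, 0.0), (-0.011, 0.004), (-0.022, 0.019), (-0.029, 0.02), (-0.036, 0.021), (-0.043, 0.018), (-0.048, 0.01), (-0.059, 0.032), (-0.067, 0.039), (-0.074, 0.038)]
[((-0.232, -0.422, -0.001), 0.79), ((0.078, -0.036, 0.019), 0.75), ((-0.073, -0.006, 0.005), 0.66), ((-0.09, -0.032, 0.013), 0.63), ((-0.266, -0.54, 0.004), 0.59), ((0.088, -0.011, 0.008), 0.55)]
tin/die/wax [[[0.544, 0.012, 0.086]], [[0.534, -0.071, 0.072]], [[0.55, 0.116, 0.064]]]
```

View pics/t18.png

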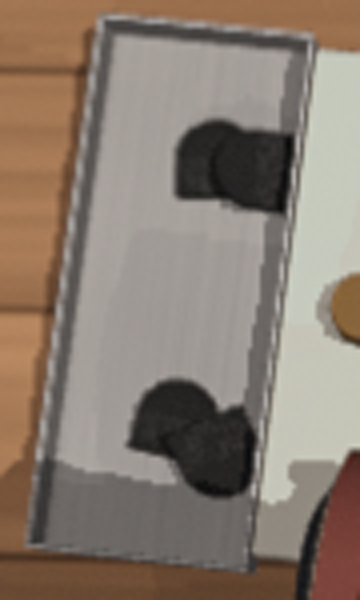

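View pics/top18.png

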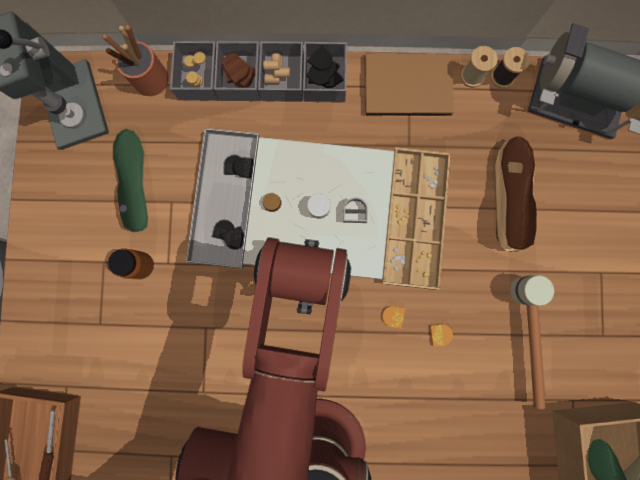

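All four heels lie in the plain tray, at local y of about −0.04 to 0 m, with tops no higher than about 0.03 m. The bystanders look unmoved, and the tool hangs free at z ≈ 0.19. I'll let everything settle briefly and hand in.

{"api": "play_rows", "payload": {"motion": [[0.3, [0, 0, 0], 0], [0.3, [0, 0, 0], 0], [0.3, [0, 0, 0], 0]]}}

```text
time: 18.6
tool_pos: [0.3821, 0.0259, 0.1916]
tool_rot: [0.706, 0.028, 0.707, -0.028]
contact_force: [-0.3, 0.0, 0.2]
gripper_width: 0.352
```

```bash
python3 look.py c19; python3 -c "
from plant import workorder; print(workorder.job_done())"
```

```text
458 [238.4 166. ] [0.6365 0.1993] [0.611 0.168] [0.66  0.231]
556 [229.  234.2] [0.4769 0.2145] [0.445 0.182] [0.507 0.251]
70 [254.6 264.5] [0.409  0.1531] [0.378 0.144] [0.447 0.158]
85 [345.1 275.5] [ 0.3886 -0.0524] [ 0.358 -0.057] [ 0.426 -0.046]
18.65 [0.382  0.0258 0.1917] [ 1.2  0.4 -0.9]
the job is handed in; nothing more can be done
None
```

All four black heel pieces are in the plain tray. I swept them along the board one at a time with half-open fingertips, pushed each over the +y end without lifting any, and handed in at 18.65 s.

- **Heel positions:** In the last pictures all four centres are inside the tray walls (tray y about −0.04 to 0 m). Their tops read no higher than about 0.03 m, below the board's top at 0.04 m. In each pair the second piece rests tilted on the edge of the first, and nothing moved between the last two pictures.
- **Bystanders:** I compared the die, tin, wax, last, shoe, mallet and jar with the first picture by eye only, and all look unmoved. The two orange look-alikes were not touched.
- **Forces and arm:** The forces I read stayed under about 2 N, and at hand-in the arm was clear of everything.
- **Disagreements:** The heel detector also reported the two orange pieces, one of them with its best score; I discounted both because of their colour and because they lie off the board. The depth readings near the tray rim were noisy by about 5 mm, with one reading plainly wrong.

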